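Pack the sauce cup and slide the lunch box shut

TASK

Finish this lunch order: take the small lidded sauce cup from the counter and set it down, upright, in the empty compartment of the lunch box. Then slide the lid fully home, pushing it past the ridge at the end of the box so that it stays shut, and let go. Keep the cup upright all the way, and leave the shaker, the soy bottle and the packed tray where they are.

Things in the scene. Friction and masses are not known exactly. Their poses are not given: they have to be found in the camera images.
- lunchbox: Plain beige plastic lunch box with sliding lid, 240 (its x) x 130 (its y) mm, rim 58 mm above the counter, held fast on a flat grey non-slip mat (300 x 190 mm); it cannot move. Origin: centre of its footprint at counter height, z up. The lid closes along the box's +x. The +x end is a full wall; over the low -x end the lid passes. Croquettes fill the big -x compartment.
- small_bay (a point): centre of the floor of the small empty compartment at the box's +x end: at box x = +70 mm, y = 0, 6 mm above the counter; axes as the box. Inside it spans box x +29 to +111 mm and y -56 to +56 mm; walls up to 58 mm above the counter, the divider towards the big compartment (box x = +27 mm) up to 40 mm.
- lid (a joint): how far the lid is drawn open, m; 0 = fully home, most 0.135, starts 0.10 to 0.13. A flat beige plate 234 x 119 x 4 mm, top 52 mm above the counter, held in grooves of the two long walls: it only slides, with about 1 N, and stays where left. Its front edge is at box x = 0.114 - value, so at the start the small compartment lies open from above.
- end_ridge (a point): middle of the small springy ridge on the low (-x) end of the box, 48 mm above the counter, box x = -115 mm; axes as the box. In the last 9 mm of closing a bead under the lid must be forced over it (about 10 N; crest at lid value 0.0046); past it the lid snaps home to its stop and is held. Short of it the lid is not shut.
- lid_bar (a point): top centre of the straight thumb bar standing on the lid: 12 mm thick along the slide (box x), 70 mm long across it (box y), 16 mm high, top 68 mm above the counter. At box x = -0.060 - (lid value), y = 0; moves with the lid, axes as the box. Can be pinched from above or pushed from behind, towards the box's +x.
- sauce_cup: small sealed cream-white portion cup of sauce, round, 34 mm tall, 53 mm wide over its flat lid (the top 6 mm), tapering from 51 to 43 mm at the foot, 30 to 65 g; stands upright on the counter. Origin: centre of its underside, z up. It, the shaker and the bottle share three spots in any order.
- shaker: bystander: round wooden spice shaker, 42 mm wide, 84 mm tall; origin: centre of its underside
- soy_bottle: bystander: round brown bottle with a narrow neck and white cap, 50 mm wide, 102 mm tall; origin: centre of its underside
- deli_tray: bystander: white foam tray of fried food, 112 x 152 mm, 28 mm high; origin: centre of its underside
Things that resemble listed ones, but are neither listed nor needed, are in the scene too. Of the things that look like the sauce_cup, take the one that is farthest to the robot's left at the start.

How it is judged (in metres and radians):
On the way, in this order (a step that is already met when the one before it is completed fails the run):
1. the sauce cup stands upright on the floor of the small compartment, let go, with the lid still open (x of sauce_cup in the frame of lunchbox between 0.045 and 0.095 m and y of sauce_cup in the frame of lunchbox between -0.045 and 0.045 m and z of sauce_cup in the frame of lunchbox below 0.012 m and angle between sauce_cup's own z axis and vertical below 0.15 rad and contact force between sauce_cup and the fingers below 0.1 N and value of joint lid above 0.05 m), for 0.2 s.
2. the lid is pushed past the ridge, fully home (value of joint lid below 0.003 m), for 0.2 s.
At the end, for the whole second after the job is handed in: The lid is fully home past the ridge (within 3 mm of its stop), and the sauce cup stands at rest on the floor of the small compartment, upright within 0.15 rad (x of sauce_cup in the frame of lunchbox between 0.045 and 0.095 m and y of sauce_cup in the frame of lunchbox between -0.045 and 0.045 m and z of sauce_cup in the frame of lunchbox below 0.012 m and angle between sauce_cup's own z axis and vertical below 0.15 rad and value of joint lid below 0.003 m and linear speed of sauce_cup below 0.03 m/s); the robot touches nothing.
It fails at once if the sauce cup is tipped by more than 0.7 rad (angle between sauce_cup's own z axis and vertical above 0.7 rad).
It fails at once if the sauce cup is dropped into the compartment from more than about 25 mm above its floor (x of sauce_cup in the frame of lunchbox between 0.045 and 0.095 m and y of sauce_cup in the frame of lunchbox between -0.045 and 0.045 m and z of sauce_cup in the frame of lunchbox above 0.026 m and contact force between sauce_cup and the fingers below 0.05 N and linear speed of sauce_cup above 0.3 m/s).
It fails at once if the shaker, the soy bottle or the packed tray is moved by more than 30 mm (distance of any of shaker, soy_bottle, deli_tray from where it was at the start of the episode above 0.03 m).
It also fails if it takes over 50 s, if anything falls off the work surface, if the arm or the gripper's body presses on something with over 40 N, if the wrist force passes 120 N, or if a joint passes its speed limit or range.

ROBOT

A 6-joint arm with a two-finger parallel gripper is mounted at the origin on the work surface. World frame = base frame: x ahead of the robot, y to its left, z up, the work surface at z = 0. Lengths are in mm, angles in rad, forces in N, time in s.
With the tool pointing down it reaches from about 275 to 1000 mm from the base axis. Payload 8.4 kg.
Tool frame: the origin (TCP) lies at the very end of the fingers, on their centre line; the grasp point (between the pads) lies 19 mm behind it; z points along the fingers, x is the direction in which the jaws open and shut, and the axes are right-handed (so a half turn about z gives the same grasp; the last joint's range is limited). The gripper opens to 85 mm and grips with 20 to 120 N. Pads are 22 mm wide; open, the fingers measure 114 mm over their backs; the gripper's body (76 mm by 85 mm) begins 54 mm behind the grasp point. The pads swing forward as they close: fully open they stand 13 mm farther back than shut.
Start: joints at [1.11, 0.353, 1.633, -0, 1.155, -0.002], TCP at [276.794, 560.368, 231.281] pointing down, gripper open.
Joint ranges: [-2.63, 2.63], [-0.92, 2.1], [0.06, 2.66], [-1.3, 4.44], [0, 2.69], [-3.02, 3.02]. Speed limits (rad/s): [2.22, 2.22, 2.79, 3.14, 3.14, 3.14].

INTERFACE

Orientations are given as [roll, pitch, yaw] about the fixed x, y, z axes, in that order (R = Rz(yaw) Ry(pitch) Rx(roll)).
In Python, from rig import r gives the robot as it stands. The module is installed in compiled form; this text tells all that it offers.
- The arm moves only by the tool apply_moves, never from a script. Its argument "targets" is a list that holds one entry, the list of rows, each a list of 7 numbers: the gripper's target within -1 to 1 (fully open at 1, half-way at 0, shut at -1), then the shift along the tool's x, y, z in cm, then the turn, a rotation vector about the tool's x, y, z in degrees. A call has 1 to 8 rows; each row is the pose to reach, as a shift and turn from the pose measured when the call began, along the tool's axes at that moment; what a row does not reach only later rows make up. A row lasts 1/10 s, in which the tool goes at most 50 mm and 8.59 degrees, less where a joint would pass 70% of its speed; a pose out of reach is approached as far as the arm can. A call with a gripper value outside its range is refused whole. The fingers move at their own pace and stop on an object; "newtons" is the grip in N (left out, the last holds). Time passes only in rows, so rows that repeat a pose let the fingers close. It gives the time, the measured TCP pose, the force and the opening at its end, in the units of the state.
- r.sense(): the state, without advancing time (a new reading comes with each control period).
- r.grab_frame(name): name is "scene" or "top" or "wrist"; returns a dict with "pixels" (480x640x3 uint8, red, green, blue), "fov_y" (degrees; the focal length in pixels is half the picture's height over the tangent of half this angle, whatever the lens; pixels are square), "cx", "cy" (the principal point, pixels), "R" (3x3) and "t" (3): a world point X has camera coordinates R X + t; the wrist camera has in their place "mount" (4x4, takes a point from camera to tool coordinates, whose origin is the TCP and whose axes are the tool frame's). Camera axes: x right, y down, z forward; pixel columns grow to the right and rows downward; lengths in mm; the calibration is good to about 2 mm. A picture is of the moment at which its call begins: read the wrist's pose just before it. There is no depth.
- r.sign_off(): hands the job in, once; it reports no verdict.
The state is a dict: "clock": time; "qpos": joint angles; "qvel": joint speeds; "joint_efforts": joint torques, N m; "eef_pos": TCP position; "tcp_rot": TCP orientation; "contact_force": force on the tool from outside, world axes, zero at the start; "wrist_torque": the same for the moment, N m; "opening": opening from 0.0 (shut) to 1.0 (fully open).
Only numpy, scipy, OpenCV 4.12 (cv2) and the standard library are available. Lean on these libraries where they do the work, as an engineer would, in place of code of your own. Each camera call takes 0.05 s, during which the arm holds its last target. There are 200 camera calls.

## Working session

There is one attempt and no reset: what is moved stays moved. The work goes in short steps, Python scripts to look and compute and a tool call to move; the robot and the scene stay as the last step left them, time stands still between calls to the robot, and variables do not carry over. Pictures are saved under pics/ and viewed, about 8 in all and at most 12, crops included, and the job is handed in when it is done.

Besides the shell and the picture viewer there is one more tool, called as name(argument=value, ...) on one line, values as JSON. apply_moves: Moves the arm, as the interface text tells. Its arguments: {"type":"object","properties":{"targets":{"type":"array"},"newtons":{"type":"number"}},"required":["targets"]}

```bash
mkdir -p pics
cat > h.py <<'E'
import numpy as np, cv2
from rig import r
def save(n,f,crop=None,s=1):
    p=f["pixels"][:,:,::-1]
    if crop: x0,y0,x1,y1=crop; p=p[y0:y1,x0:x1]
    if s!=1: p=cv2.resize(p,None,fx=s,fy=s,interpolation=cv2.INTER_CUBIC)
    cv2.imwrite("pics/"+n,p)
def foc(f): return f["pixels"].shape[0]/2/np.tan(np.radians(f["fov_y"])/2)
def RT(f,s=None):
    if "mount" in f:
        from scipy.spatial.transform import Rotation as Ro
        T=np.eye(4);T[:3,:3]=Ro.from_euler('xyz',s["tcp_rot"]).as_matrix();T[:3,3]=s["eef_pos"]
        M=np.linalg.inv(T@np.array(f["mount"])); return M[:3,:3],M[:3,3]
    return np.array(f["R"]),np.array(f["t"])
def px2w(f,u,v,z,s=None):
    R,t=RT(f,s);k=foc(f)
    d=R.T@np.array([(u-f["cx"])/k,(v-f["cy"])/k,1]);c=-R.T@t
    return c+d*(z-c[2])/d[2]
def w2px(f,X,s=None):
    R,t=RT(f,s);k=foc(f);p=R@np.array(X)+t
    return np.array([k*p[0]/p[2]+f["cx"],k*p[1]/p[2]+f["cy"]])
E
python3 - <<'E'
from h import *
s=r.sense();print(s)
for n in("top","scene"):
    f=r.grab_frame(n);save(n+"1.png",f);print(n,f["fov_y"],f["cx"],f["cy"],f["R"],f["t"])
    import pickle;pickle.dump(f,open(n+".pkl","wb"))
E
```

```text
{'clock': 0.0, 'qpos': array([ 1.10958848e+00,  3.53689770e-01,  1.63415563e+00,  9.14891971e-06,
        1.15518115e+00, -2.43573950e-03]), 'qvel': array([-0.00036561,  0.00108452,  0.00042903, -0.0005622 ,  0.00082246,
       -0.000965  ]), 'joint_efforts': array([-9.93528702e-04, -6.05264997e+01, -3.42057753e+01, -6.74699277e-05,
        9.64831183e-03, -1.18053893e-05]), 'eef_pos': array([276.58123088, 559.92997979, 230.52648577]), 'tcp_rot': array([-3.14158080e+00,  1.43386735e-03,  1.11202053e+00]), 'contact_force': array([-0.13361658,  0.57005669, -0.20002355]), 'wrist_torque': array([-0.02289277, -0.01392688, -0.01427898]), 'opening': 1.0024803236684152}
top 50.565578886486115 321.4109762961037 234.86496175665653 [[ 0.01203799 -0.99987452  0.01029718]
 [-0.99829217 -0.01260639 -0.05704237]
 [ 0.05716502 -0.00959292 -0.99831865]] [ -40.43389591  491.55618527 1195.10188236]
scene 53.898913527325654 316.51521344130276 239.29889025184406 [[-0.79258058  0.60965415  0.01174098]
 [ 0.50285594  0.66438611 -0.55292585]
 [-0.34489408 -0.43233427 -0.83314774]] [ 406.60892661 -181.27436809 1117.89734501]
```

View pics/top1.png

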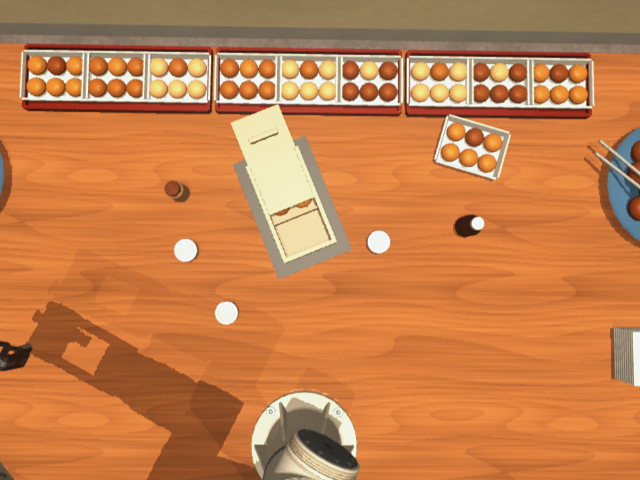

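View pics/scene1.png

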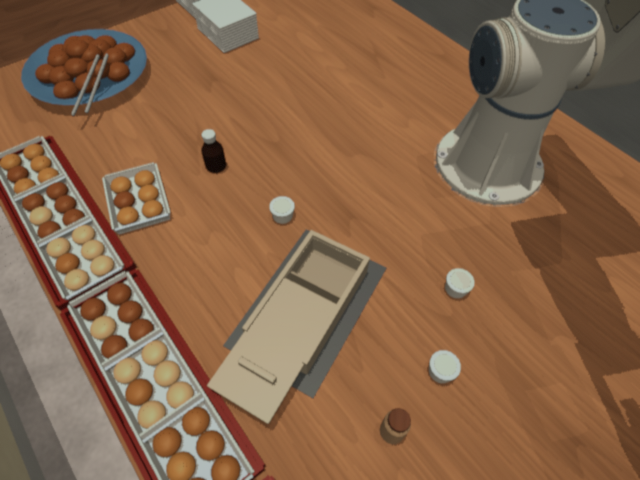

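The top view shows three white lidded cups: A (185,251), B (226,313) and C (378,242). They sit at (445,367), (459,283) and (282,209) in the scene view. Image left in the top view is +y, the robot's left, so A is the choice. The box is near (290,190) with its lid drawn away from the robot. Next I'll check close crops.

Run:
```python
from h import *
import pickle
t=pickle.load(open("top.pkl","rb"));s=pickle.load(open("scene.pkl","rb"))
a=cv2.resize(t["pixels"][95:335,155:405,::-1],None,fx=2.4,fy=2.4,interpolation=cv2.INTER_CUBIC)
b=cv2.resize(s["pixels"][260:400,420:490,::-1],None,fx=2.8,fy=2.8,interpolation=cv2.INTER_CUBIC)
c=np.zeros((576,800,3),np.uint8);c[:576,:600]=a;c[:392,602:798]=b;cv2.imwrite("pics/crop1.png",c)
for n,uv in dict(A=(185,251),B=(226,313),C=(378,242)).items(): print(n,px2w(t,*uv,34))
for n,uv in dict(A=(445,362),B=(460,280),C=(282,204)).items(): print(n,px2w(s,*uv,34))
print("mat",[px2w(t,*p,1).round(0) for p in((235,168),(307,138),(350,247),(282,277))])
print("shaker",px2w(t,174,187,84))
```

```text
A [449.21202646 283.25170217  34.        ]
B [306.83334993 184.62826358  34.        ]
C [ 475.82390506 -166.90226557   34.        ]
A [449.12159119 279.59492322  34.        ]
B [309.02149542 184.46906836  34.        ]
C [ 474.55570352 -170.54658473   34.        ]
mat [array([652., 177.,   1.]), array([728.,   3.,   1.]), array([ 464., -104.,    1.]), array([391.,  59.,   1.])]
shaker [591.60131155 298.95357417  84.        ]
```

View pics/crop1.png

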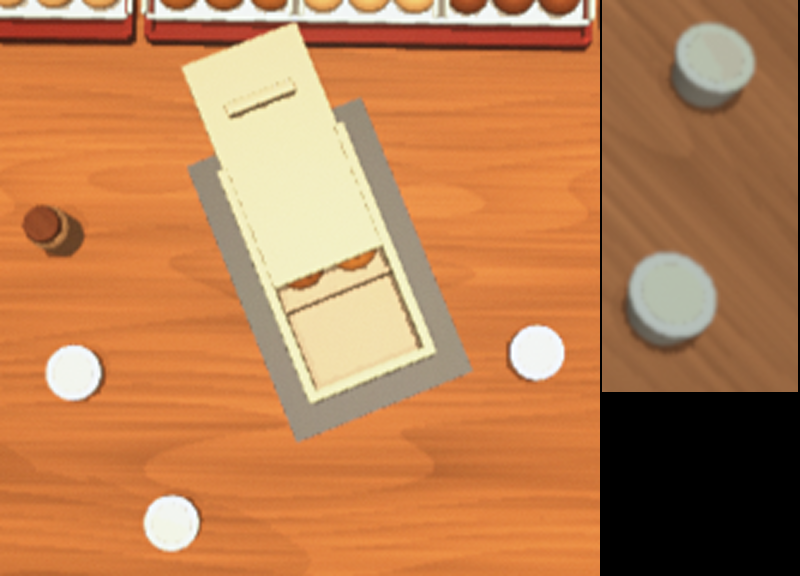

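The crop shows A is the same kind of cup as the others, so A stands. The rim corners (crop pixels) are at (313,402), (435,350), (219,170) and (343,123). The thumb bar is near (261,95) and the lid front edge runs from (275,287) to (382,247).

```bash
cat > box.py <<'E'
from h import *
import pickle
from scipy.optimize import least_squares
t=pickle.load(open("top.pkl","rb"))
c=lambda u,v:(155+(u+.5)/2.4-.5,95+(v+.5)/2.4-.5)
obs=[]; 
for p,b in(((313,402),(120,-65,58)),((435,350),(120,65,58)),((219,170),(-120,-65,58)),((343,123),(-120,65,58)),
 ((188,168),(-150,-95,1)),((362,100),(-150,95,1)),((470,370),(150,95,1)),((299,439),(150,-95,1))): obs.append((c(*p),b))
lid=[((182,67),(-120,-59.5,52)),((297,24),(-120,59.5,52)),((382,247),(114,59.5,52)),((275,287),(114,-59.5,52)),((261,93),(-60,0,68))]
def tw(P,b):
    x,y,a=P[:3];return np.array([x+np.cos(a)*b[0]-np.sin(a)*b[1],y+np.sin(a)*b[0]+np.cos(a)*b[1],b[2]])
def res(P):
    o=[w2px(t,tw(P,b))-p for p,b in obs]
    o+=[w2px(t,tw(P,(b[0]-P[3],b[1],b[2])))-c(*p) for p,b in lid]
    return np.concatenate(o)
def fit():
    # orient y-sign by right-handedness (+x toward robot)
    return least_squares(res,[560,35,np.pi+0.4,115],loss="soft_l1")
if __name__=="__main__":
    r1=fit();P=r1.x;print(P,np.degrees(P[2]));print(res(P).reshape(-1,2).round(1).tolist())
    print("bay",tw(P,(70,0,6)),"bar",tw(P,(-60-P[3],0,68)))
E
python3 box.py
```

```text
[561.05970578  36.71893076   3.53871749 109.2305217 ] 202.7535771364079
[[-0.9, 0.3], [0.9, 0.6], [-0.4, 0.4], [0.2, -0.8], [-0.3, -1.0], [-0.0, -1.6], [1.7, 0.2], [-0.6, 1.3], [0.3, -0.1], [-0.2, -0.9], [2.0, -1.6], [-1.3, 1.0], [-0.1, 1.5]]
bay [496.50732793   9.6451332    6.        ] bar [717.12017121 102.17197196  68.        ]
```

```bash
cat > goal.py <<'E'
import sys
from h import *
from scipy.spatial.transform import Rotation as Ro
x,y,z,yaw=map(float,sys.argv[1:5]);s=r.sense()
R=Ro.from_euler('xyz',s["tcp_rot"])
G=Ro.from_euler('xyz',[180,0,yaw],degrees=True)
print("t",s["clock"],"at",s["eef_pos"].round(1),np.degrees(s["tcp_rot"]).round(1),"cm",(R.inv().apply(np.array([x,y,z])-s["eef_pos"])/10).round(2),"deg",np.degrees((R.inv()*G).as_rotvec()).round(1))
E
python3 goal.py 449 281 120 112.75
```

```text
t 0.1 at [276.6 560.  230.6] [-1.80e+02  1.00e-01  6.37e+01] cm [-17.36  27.81  11.08] deg [ -0.    0.1 -49. ]
```

apply_moves(targets=[[[1, -2.2, 3.5, 1.4, 0, 0, -7], [1, -4.4, 7, 2.8, 0, 0, -14], [1, -6.6, 10.5, 4.2, 0, 0, -21], [1, -8.8, 14, 5.6, 0, 0, -28], [1, -11, 17.5, 7, 0, 0, -35], [1, -13.2, 21, 8.4, 0, 0, -42], [1, -15.4, 24.6, 9.8, 0, 0, -49], [1, -17.4, 27.8, 11.1, 0, 0, -49]]])

```text
clock: 0.9
eef_pos: [449.3, 278.9, 119.1]
tcp_rot: [-3.14, 0.001, 1.971]
contact_force: [-0.2, 0.5, -0.4]
opening: 1.001
```

```bash
python3 - <<'E'
from h import *
import pickle
s=r.sense();f=r.grab_frame("wrist");save("w1.png",f);pickle.dump((s,f),open("w1.pkl","wb"))
print(w2px(f,[449,281,34],s),np.array(f["mount"]).round(2).tolist())
E
python3 goal.py 449 281 120 112.75
```

```text
[330.66680409 248.22551313] [[1.0, 0.0, -0.0, 0.02], [-0.0, 0.95, 0.32, -83.26], [0.0, -0.32, 0.95, -142.35], [0.0, 0.0, 0.0, 1.0]]
t 0.95 at [450.3 274.7 117.2] [-179.8    0.2  112.7] cm [ 0.63  0.12 -0.28] deg [-0.2  0.2 -0. ]
```

View pics/w1.png

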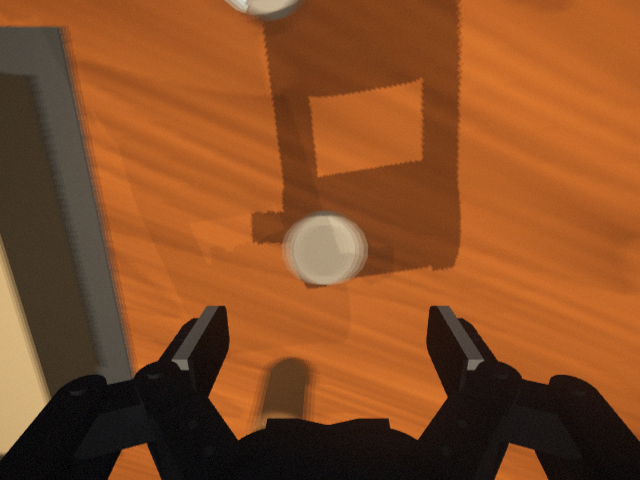

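The wrist view shows the cup lid centred at about (325,247), against a prediction of (331,248). The arm was still moving, so I'll settle lower and remeasure.

apply_moves(targets=[[[1, 0.6, 0.1, 1, 0, 0, 0], [1, 0.6, 0.1, 2.5, 0, 0, 0], [1, 0.6, 0.1, 3.7, 0, 0, 0], [1, 0.6, 0.1, 3.7, 0, 0, 0], [1, 0.6, 0.1, 3.7, 0, 0, 0]]])

```text
clock: 1.45
eef_pos: [448.4, 281.0, 80.0]
tcp_rot: [-3.137, 0.003, 1.968]
contact_force: [-0.1, -0.3, 0.3]
opening: 1.001
```

```bash
python3 - <<'E'
from h import *
s=r.sense();f=r.grab_frame("wrist");save("w2.png",f)
hsv=cv2.cvtColor(f["pixels"],cv2.COLOR_RGB2HSV)
m=((hsv[...,1]<95)&(hsv[...,2]>110)).astype(np.uint8)
n,l,st,c=cv2.connectedComponentsWithStats(m)
for i in range(1,n):
    if st[i,4]>1500: print(st[i],c[i].round(1),px2w(f,*c[i],34,s).round(1))
print(w2px(f,[449,281,34],s))
E
python3 goal.py 449 281 5 112.75
```

```text
[ 284  228   88   86 5690] [327.3 271.7] [449.2 281.   34. ]
[327.44447402 271.39902667]
t 1.5 at [448.8 281.1  80.4] [-179.8    0.2  112.8] cm [0.   0.04 7.54] deg [-0.2  0.2  0. ]
```

View pics/w2.png

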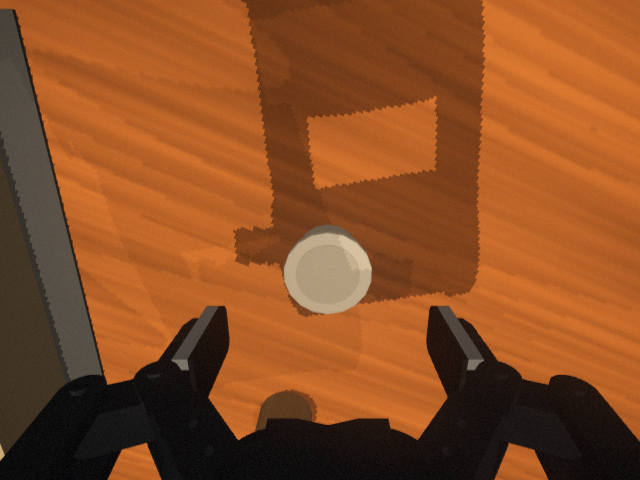

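The cup lid centre is at (327,272), which gives world (449.2, 281.0) and agrees with the estimate. I'll descend and grip.

apply_moves(targets=[[[1, 0, 0, 3, 0, 0, 0], [1, 0, 0, 5.5, 0, 0, 0], [1, 0, 0, 7.2, 0, 0, 0], [1, 0, 0, 7.6, 0, 0, 0], [1, 0, 0, 7.6, 0, 0, 0], [-0.3, 0, 0, 7.6, 0, 0, 0], [-0.6, 0, 0, 7.6, 0, 0, 0], [-0.6, 0, 0, 7.6, 0, 0, 0]]], newtons=25)

```text
clock: 2.3
eef_pos: [449.3, 281.3, 5.6]
tcp_rot: [-3.14, 0.003, 1.968]
contact_force: [-1.0, -1.5, 7.9]
opening: 0.604
```

apply_moves(targets=[[[-0.6, 0, 0, 0, 0, 0, 0], [-0.6, 0, 0, 0, 0, 0, 0], [-0.6, 0, 0, -0.5, 0, 0, 0], [-0.6, 0, 0, -1.5, 0, 0, 0], [-0.6, 0, 0, -1.5, 0, 0, 0]]])

```text
clock: 2.8
eef_pos: [450.1, 281.8, 22.0]
tcp_rot: [3.141, 0.003, 1.968]
contact_force: [-1.5, 0.2, -0.4]
opening: 0.606
```

```bash
python3 goal.py 496.5 9.6 110 112.75; python3 -c "
from h import *
f=r.grab_frame('wrist');save('w3.png',f)"
```

```text
t 2.8 at [450.1 281.8  22. ] [180.    0.2 112.8] cm [-26.92  -6.26  -8.73] deg [0.  0.2 0. ]
```

View pics/w3.png

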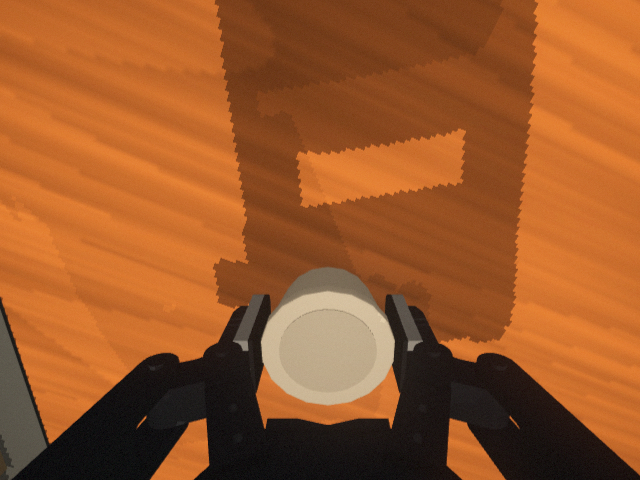

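The cup is held upright between the pads, and the opening of 0.61 (about 51 mm) matches its width. I'll lift it and carry it to the bay.

apply_moves(targets=[[[-0.6, 0, 0, -3.5, 0, 0, 0], [-0.6, -2.5, -0.6, -7, 0, 0, 0], [-0.6, -6.5, -1.5, -8.7, 0, 0, 0], [-0.6, -11, -2.6, -8.7, 0, 0, 0], [-0.6, -15.5, -3.6, -8.7, 0, 0, 0], [-0.6, -20, -4.7, -8.7, 0, 0, 0], [-0.6, -24, -5.6, -8.7, 0, 0, 0], [-0.6, -26.9, -6.3, -8.7, 0, 0, 0]]])

```text
clock: 3.65
eef_pos: [496.0, 7.1, 109.4]
tcp_rot: [3.141, 0.003, 1.967]
contact_force: [-0.0, -0.5, -0.9]
opening: 0.605
```

apply_moves(targets=[[[-0.6, 0, 0, 0, 0, 0, 0], [-0.6, 0, 0, 0, 0, 0, 0], [-0.6, 0, 0, 0, 0, 0, 0]]])

```text
clock: 3.95
eef_pos: [495.8, 7.8, 109.3]
tcp_rot: [3.142, 0.003, 1.967]
contact_force: [0.4, 0.3, -0.6]
opening: 0.608
```

```bash
python3 - <<'E'
from h import *
from box import fit,tw
import pickle
P=fit().x
s=r.sense();f=r.grab_frame("wrist");pickle.dump((s,f),open("w4.pkl","wb"))
p=f["pixels"][:,:,::-1].copy()
for b in((29,-56,58),(111,-56,58),(111,56,58),(29,56,40),(120,-65,58),(120,65,58)):
    q=w2px(f,tw(P,b),s);print(b,q.round(0)); cv2.drawMarker(p,tuple(int(v) for v in q),(255,0,255),0,12,1)
cv2.imwrite("pics/w4.png",p);g=r.grab_frame("top");pickle.dump(g,open("top2.pkl","wb"))
E
python3 goal.py 496.5 9.6 110 112.75
```

```text
(29, -56, 58) [417. 328.]
(111, -56, 58) [429. 202.]
(111, 56, 58) [232. 202.]
(29, 56, 40) [249. 313.]
(120, -65, 58) [447. 186.]
(120, 65, 58) [214. 186.]
t 4.05 at [495.8   8.1 109.4] [180.    0.2 112.8] cm [ 0.11  0.12 -0.06] deg [0.  0.2 0. ]
```

View pics/w4.png

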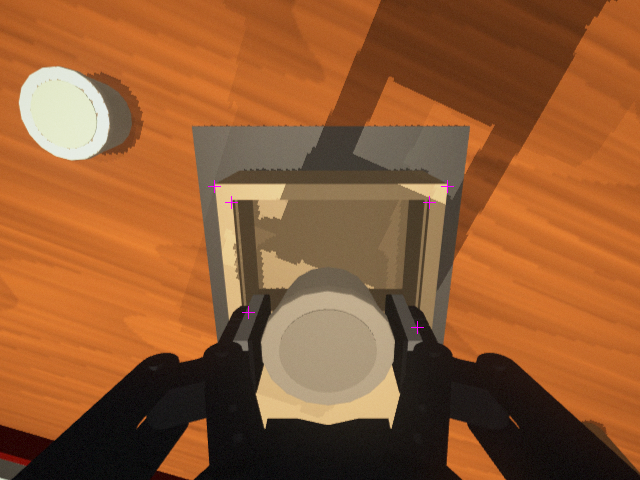

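The projected rim corners at (214,186), (447,186), (232,202) and (429,202) sit right on the box, so the pose is good. The cup is over the bay, so I'll lower it.

apply_moves(targets=[[[-0.6, 0.1, 0.1, 2, 0, 0, 0], [-0.6, 0.1, 0.1, 4, 0, 0, 0], [-0.6, 0.1, 0.1, 6, 0, 0, 0], [-0.6, 0.1, 0.1, 8, 0, 0, 0], [-0.6, 0.1, 0.1, 9.2, 0, 0, 0], [-0.6, 0.1, 0.1, 9.6, 0, 0, 0], [-0.6, 0.1, 0.1, 9.6, 0, 0, 0], [-0.6, 0.1, 0.1, 9.6, 0, 0, 0]]])

```text
clock: 4.85
eef_pos: [496.9, 9.4, 14.0]
tcp_rot: [3.141, 0.003, 1.969]
contact_force: [-0.4, 0.1, -0.6]
opening: 0.609
```

apply_moves(targets=[[[-0.6, 0, 0, 0.15, 0, 0, 0], [-0.6, 0, 0, 0.25, 0, 0, 0], [-0.6, 0, 0, 0.25, 0, 0, 0]]])

```text
clock: 5.15
eef_pos: [497.2, 9.3, 11.8]
tcp_rot: [3.14, 0.003, 1.969]
contact_force: [-0.4, 0.1, -0.3]
opening: 0.606
```

apply_moves(targets=[[[-0.6, 0, 0, 0.1, 0, 0, 0], [-0.6, 0, 0, 0.1, 0, 0, 0], [0.5, 0, 0, 0.1, 0, 0, 0], [0.5, 0, 0, 0.1, 0, 0, 0], [0.5, 0, 0, 0.1, 0, 0, 0], [0.5, 0, 0, 0.1, 0, 0, 0]]])

```text
clock: 5.75
eef_pos: [497.1, 9.3, 10.7]
tcp_rot: [3.14, 0.003, 1.969]
contact_force: [-0.0, -0.7, 0.4]
opening: 0.75
```

apply_moves(targets=[[[0.5, 0, 0, -0.5, 0, 0, 0], [0.5, 0, 0, -2, 0, 0, 0], [0.5, 0, 0, -5, 0, 0, 0], [0.5, 0, 0, -8, 0, 0, 0], [0.5, 0, 0, -11, 0, 0, 0], [0.5, 0, 0, -11, 0, 0, 0], [0.5, 0, 0, -11, 0, 0, 0]]])

```text
clock: 6.45
eef_pos: [497.3, 9.6, 121.4]
tcp_rot: [3.139, 0.004, 1.969]
contact_force: [0.1, 1.3, 0.1]
opening: 0.75
```

```bash
python3 - <<'E'
from h import *
from box import fit,tw
P=fit().x
s=r.sense();f=r.grab_frame("wrist");save("w5.png",f)
print(s["eef_pos"],w2px(f,tw(P,(70,0,40)),s))
b=tw(P,(-60-P[3]-6-35,0,68));print("behind bar",b)
E
python3 goal.py 749 116 125 112.75
```

```text
[497.27092242   9.58150246 121.39495743] [328.62916787 247.91905234]
behind bar [754.9294211  118.02948196  68.        ]
t 6.5 at [496.6   9.6 120.5] [179.9   0.2 112.8] cm [ 0.03 27.39 -0.41] deg [0.1 0.2 0. ]
```

View pics/w5.png

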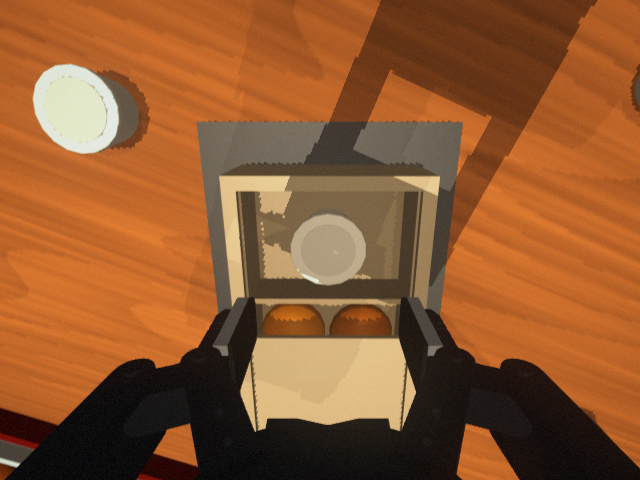

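The cup stands upright centred in the bay at (328,249), exactly where predicted. I'll move behind the thumb bar with the fingers shut.

apply_moves(targets=[[[-1, 0, 3.5, -0.4, 0, 0, 0], [-1, 0, 8, -0.4, 0, 0, 0], [-1, 0, 12.5, -0.4, 0, 0, 0], [-1, 0, 17, -0.4, 0, 0, 0], [-1, 0, 21.5, -0.4, 0, 0, 0], [-1, 0, 25, -0.4, 0, 0, 0], [-1, 0, 27.4, -0.4, 0, 0, 0], [-1, 0, 27.4, -0.4, 0, 0, 0]]])

```text
clock: 7.3
eef_pos: [750.6, 117.0, 122.2]
tcp_rot: [3.141, 0.003, 1.97]
contact_force: [0.6, -0.6, 0.5]
opening: 0.003
```

apply_moves(targets=[[[-1, 0, 0, 0, 0, 0, 0], [-1, 0, 0, 0, 0, 0, 0], [-1, 0, 0, 0, 0, 0, 0]]])

```text
clock: 7.6
eef_pos: [749.5, 116.5, 121.7]
tcp_rot: [-3.14, 0.003, 1.969]
contact_force: [-0.0, 0.4, 0.4]
opening: -0.002
```

Run:
```python
from h import *
from box import fit,tw
P=fit().x
s=r.sense();f=r.grab_frame("wrist")
p=f["pixels"][:,:,::-1].copy()
B=-60-P[3]
for b in((B+6,-35,68),(B+6,35,68),(B-6,-35,68),(B-6,35,68)):
    q=w2px(f,tw(P,b),s);print(b,q.round(0)); cv2.drawMarker(p,tuple(int(v) for v in q),(255,0,255),0,10,1)
cv2.imwrite("pics/w6.png",p)
a=P[2];d=s["eef_pos"][:2]-P[:2];print("tcp in box",np.cos(a)*d[0]+np.sin(a)*d[1],-np.sin(a)*d[0]+np.cos(a)*d[1],"bar rear",B-6,s["eef_pos"],s["opening"])
```

```text
(np.float64(-163.2305217004461), -35, 68) [388. 198.]
(np.float64(-163.2305217004461), 35, 68) [266. 198.]
(np.float64(-175.2305217004461), -35, 68) [387. 219.]
(np.float64(-175.2305217004461), 35, 68) [267. 218.]
tcp in box -204.59069374237887 -0.6749979181379899 bar rear -175.2305217004461 [749.46743449 116.47064139 121.66332971] -0.0023938260593408494
```

View pics/w6.png

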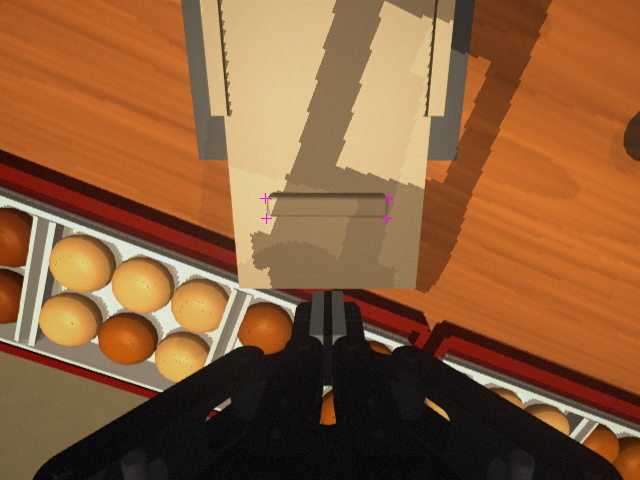

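The bar is seen where predicted (corners near (266,198) to (388,218)), and the fingers are 29 mm behind its rear face. I'll go down to about 57 mm.

apply_moves(targets=[[[-1, 0, 0, 2, 0, 0, 0], [-1, 0, 0, 4, 0, 0, 0], [-1, 0, 0, 5.8, 0, 0, 0], [-1, 0, 0, 6.4, 0, 0, 0], [-1, 0, 0, 6.4, 0, 0, 0], [-1, 0, 0, 6.4, 0, 0, 0]]])

```text
clock: 8.25
eef_pos: [750.2, 116.4, 58.8]
tcp_rot: [3.141, 0.003, 1.969]
contact_force: [0.0, 1.2, 0.8]
opening: -0.001
```

apply_moves(targets=[[[-1, 0, -0.7, 0, 0, 0, 0], [-1, 0, -1.4, 0, 0, 0, 0], [-1, 0, -2.1, 0, 0, 0, 0], [-1, 0, -3, 0, 0, 0, 0], [-1, 0, -4, 0, 0, 0, 0], [-1, 0, -5, 0, 0, 0, 0], [-1, 0, -6, 0, 0, 0, 0], [-1, 0, -6, 0, 0, 0, 0]]])

```text
clock: 9.05
eef_pos: [693.1, 92.3, 58.6]
tcp_rot: [-3.14, 0.003, 1.969]
contact_force: [0.3, 0.1, 0.1]
opening: 0.001
```

Run:
```python
from h import *
from box import fit,tw
P=fit().x;s=r.sense();a=P[2];d=s["eef_pos"][:2]-P[:2]
print("tcp in box",np.cos(a)*d[0]+np.sin(a)*d[1],-np.sin(a)*d[0]+np.cos(a)*d[1],s["eef_pos"],s["contact_force"])
f=r.grab_frame("wrist");save("w7.png",f)
```

```text
tcp in box -143.283979625694 -0.21797726818503804 [693.10856464  92.33767944  58.55567333] [0.33014333 0.13260854 0.07685196]
```

View pics/w7.png

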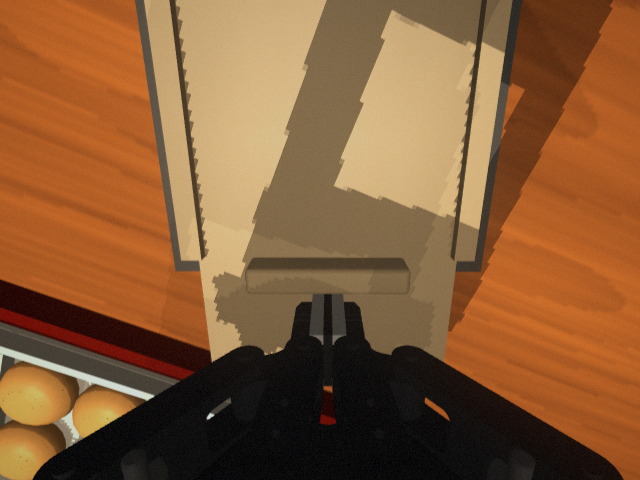

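The lid follows the fingers, which touch the bar at about (328,293). I'll continue to just before the ridge.

apply_moves(targets=[[[-1, 0, -1, 0, 0, 0, 0], [-1, 0, -2, 0, 0, 0, 0], [-1, 0, -3, 0, 0, 0, 0], [-1, 0, -4, 0, 0, 0, 0], [-1, 0, -4.8, 0, 0, 0, 0], [-1, 0, -5.2, 0, 0, 0, 0], [-1, 0, -5.2, 0, 0, 0, 0]]])

```text
clock: 9.8
eef_pos: [645.1, 72.1, 58.6]
tcp_rot: [-3.139, 0.002, 1.969]
contact_force: [-1.0, 0.1, -0.8]
opening: 0.001
```

apply_moves(targets=[[[-1, 0, -0.3, 0, 0, 0, 0], [-1, 0, -0.5, 0, 0, 0, 0], [-1, 0, -0.7, 0, 0, 0, 0], [-1, 0, -0.7, 0, 0, 0, 0]]])

```text
clock: 10.2
eef_pos: [639.7, 69.8, 58.8]
tcp_rot: [3.141, 0.003, 1.969]
contact_force: [4.6, 2.7, -1.4]
opening: -0.001
```

```bash
cat > tb.py <<'E'
from h import *
from box import fit,tw
P=fit().x;s=r.sense();a=P[2];d=s["eef_pos"][:2]-P[:2];F=s["contact_force"]
print("tcp in box",np.cos(a)*d[0]+np.sin(a)*d[1],-np.sin(a)*d[0]+np.cos(a)*d[1],s["eef_pos"],F,"Fx box",np.cos(a)*F[0]+np.sin(a)*F[1])
E
python3 tb.py
```

```text
tcp in box -85.3290764428192 -0.12166354702229043 [639.70114706  69.83372808  58.81609565] [ 4.57021756  2.65664714 -1.35911434] Fx box -5.242056252090174
```

apply_moves(targets=[[[-1, 0, -0.3, 0, 0, 0, 0], [-1, 0, -0.5, 0, 0, 0, 0], [-1, 0, -0.7, 0, 0, 0, 0], [-1, 0, -0.7, 0, 0, 0, 0]]])

```text
clock: 10.6
eef_pos: [634.3, 67.5, 59.1]
tcp_rot: [3.139, 0.003, 1.969]
contact_force: [2.3, 1.3, -0.6]
opening: -0.0
```

apply_moves(targets=[[[-1, 0, -0.2, 0, 0, 0, 0], [-1, 0, -0.4, 0, 0, 0, 0], [-1, 0, -0.4, 0, 0, 0, 0]]])

```text
clock: 10.9
eef_pos: [631.5, 66.4, 59.2]
tcp_rot: [3.136, 0.003, 1.968]
contact_force: [5.5, 3.4, -2.8]
opening: -0.001
```

```bash
python3 tb.py
```

```text
tcp in box -76.45461059047066 -0.08632222381500654 [631.53098922  66.36877296  59.20568501] [ 5.47582694  3.39750822 -2.7693806 ] Fx box -6.363729995343293
```

apply_moves(targets=[[[-1, 0, -0.2, 0, 0, 0, 0], [-1, 0, -0.4, 0, 0, 0, 0], [-1, 0, -0.4, 0, 0, 0, 0]]])

```text
clock: 11.2
eef_pos: [631.4, 66.1, 59.7]
tcp_rot: [3.128, 0.004, 1.968]
contact_force: [13.8, 7.4, -9.8]
opening: -0.001
```

apply_moves(targets=[[[-1, 0, -0.2, 0, 0, 0, 0], [-1, 0, -0.4, 0, 0, 0, 0], [-1, 0, -0.4, 0, 0, 0, 0]]])

```text
clock: 11.5
eef_pos: [631.4, 65.9, 60.3]
tcp_rot: [3.12, 0.005, 1.967]
contact_force: [14.8, 7.6, -8.7]
opening: 0.005
```

```bash
python3 tb.py
```

```text
tcp in box -76.1980007734273 0.2908479491624938 [631.44022715  65.92170676  60.29187786] [14.81259448  7.61100146 -8.73039554] Fx box -16.603527261212268
```

The fingers stopped hard at box x = -76 with about 17 N, after the force rose and dropped on the way in. That fits the lid being past the ridge and at its stop. I'll back off, lift away and check.

apply_moves(targets=[[[-1, 0, 0.7, 0, 0, 0, 0], [-1, 0, 2, 0, 0, 0, 0], [-1, 0, 2.5, -1, 0, 0, 0], [-1, 0, 2.5, -4, 0, 0, 0], [-1, 0, 3.5, -8, 0, 0, 0], [-1, 0, 5, -11, 0, 0, 0], [-1, 0, 6, -11, 0, 0, 0], [-1, 0, 6, -11, 0, 0, 0]]])

```text
clock: 12.3
eef_pos: [685.6, 89.1, 172.9]
tcp_rot: [3.118, 0.006, 1.968]
contact_force: [-0.8, -0.2, 0.3]
opening: -0.001
```

apply_moves(targets=[[[-1, 0, 0, 0, 0, 0, 0], [-1, 0, 0, 0, 0, 0, 0], [-1, 0, 0, 0, 0, 0, 0]]])

```text
clock: 12.6
eef_pos: [684.7, 88.9, 171.8]
tcp_rot: [3.12, 0.005, 1.967]
contact_force: [-0.8, -0.5, -0.0]
opening: 0.001
```

```bash
python3 tb.py
python3 - <<'E'
from h import *
from box import fit,tw
P=fit().x;s=r.sense();f=r.grab_frame("wrist");k=3
R,t=RT(f,s)
p=f["pixels"][:,:,::-1].copy()
for v,c in((0,(255,0,255)),(6,(255,255,0))):
  for b in((-54-v,-35,68),(-54-v,35,68),(-66-v,-35,68),(-66-v,35,68),(-120-v,-59.5,52),(-120-v,59.5,52)):
    q=w2px(f,tw(P,b),s); cv2.drawMarker(p,tuple(int(round(x)) for x in q),c,0,8,1)
    if v==0: print(b,q.round(0))
cv2.imwrite("pics/w8.png",p)
E
```

```text
tcp in box -134.14513256468334 -0.28550256521017303 [684.654815    88.86533121 171.75335848] [-0.82931018 -0.46744588 -0.00519879] Fx box 0.9455639903217156
(-54, -35, 68) [381. 122.]
(-54, 35, 68) [275. 122.]
(-66, -35, 68) [380. 141.]
(-66, 35, 68) [276. 141.]
(-120, -59.5, 52) [405. 212.]
(-120, 59.5, 52) [251. 212.]
```

View pics/w8.png

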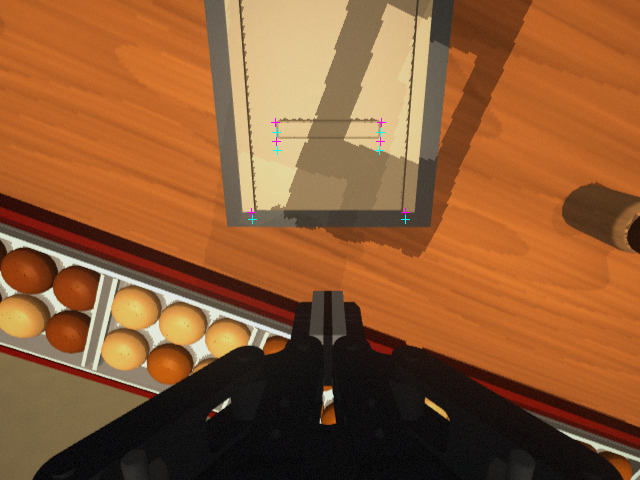

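The bar spans rows 121–138 and the lid's rear edge is at row 211, which matches the markers for lid value 0 rather than those for 6 mm. The lid is home, the gripper is clear, and the shaker still stands at right. I'll hand it in.

```bash
python3 -c "
from rig import r
print(r.sign_off())"
```

```text
the job is handed in; nothing more can be done
None
```

I set the leftmost sauce cup upright in the small compartment, pushed the lid home past the ridge, and handed the job in at about 12.7 s. `sign_off` gives no verdict, so success rests on these checks:

- **Cup:** before I closed the lid, the wrist picture showed it upright and within about 1 mm of the compartment's centre. With the lid shut it can't be seen, so I couldn't check it again.
- **Lid:** the resisting force rose at the ridge, dropped, then climbed to about 17 N at a hard stop. The last picture put the bar and the lid's rear edge within about 1–2 mm of the fully home position.
- **Robot:** the gripper ended about 170 mm above the counter, with contact force below 1 N.
- **Bystanders:** the arm kept well clear of all three. The shaker still stands at the edge of the last picture. I didn't re-measure it, and I took no final picture of the soy bottle or the tray.

No check failed or disagreed.

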